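# Pull-test a stick-on picture hook with a spring gauge

### The arm

A 7-joint arm with a two-finger parallel gripper is mounted at the origin on the work surface. World frame = base frame: x ahead of the robot, y to its left, z up, the work surface at z = 0. Lengths are in m, angles in rad, forces in N, time in s.
With the tool pointing down it reaches from about 0.35 to 0.9 m from the base axis. Payload 7.2 kg.
Tool frame: the origin (TCP) lies at the very end of the fingers, on their centre line; the grasp point (between the pads) lies grasp_offset behind it (grasp_offset is the distance from the TCP to the grasp point, in m); z points along the fingers, y is the line along which they close (so a half turn about z gives the same grasp; the last joint's range is limited). The gripper opens to 88 mm and grips with 3 to 60 N. Pads are 20 mm wide; open, the fingers measure 115 mm over their backs; the gripper's body (75 mm by 178 mm) begins 61 mm behind the grasp point.
Start: joints at [1.203, 0.411, -0.013, 1.596, 0.006, 1.134, -0.082], TCP at [0.185, -0.597, 0.223] pointing down, gripper open.
Joint ranges: [-2.95, 2.95], [-0.29, 1.99], [-1.47, 1.44], [0.14, 2.54], [-1.03, 4.17], [0.13, 1.85], [-2.86, 2.86]. Speed limits (rad/s): [2.39, 2.39, 3.01, 3.01, 3.14, 3.14, 3.14].

### API

Orientations are given as a unit quaternion [w, x, y, z].
In Python, from plant import * gives the robot as it stands.
- The arm moves only by the tool apply_moves, never from a script. Its argument "steps" is a list of rows, each an object of numbers: "x", "y", "z": the shift along the world's x, y, z in m; "ax", "ay", "az": the turn, a rotation vector about the world's x, y, z in rad; "jaw": the finger opening in m, from 0 to 0.0878. A call has 1 to 8 rows; each row shifts and turns the commanded pose from where the row before left it; what a row does not reach is not made up. A row lasts 1/8 s, in which the tool goes at most 62.5 mm and 10.7 degrees, less where a joint would pass 70% of its speed; a pose out of reach is approached as far as the arm can. A call with a gripper value outside its range is refused whole. The fingers move at their own pace and stop on an object; "newtons" is the grip in N (left out, the last holds). Time passes only in rows, so rows that do not move let the fingers close. It gives the time, the measured TCP pose, the force, the opening and the grip force at its end, in the units of the state.
- read_state(): the state, without advancing time (a new reading comes with each control period).
- grab_frame(name): name is "scene" or "top" or "wrist"; returns a dict with "image" (384x512x3 uint8, blue, green, red), "range_z" (384x512 float32, m along the optical axis (not along the pixel's ray), 0 where there is no reading), "camera_matrix" (3x3 intrinsics, pixels), "k1" (the pictures are not rectified: a ray, as slopes to the right and down, at radius r is drawn at 1 + k1 r^2 times it, then the intrinsics apply), "T" (4x4, takes a point from camera to world coordinates); the wrist camera has in their place "hand_eye" (4x4, takes a point from camera to tool coordinates, whose origin is the TCP and whose axes are the flange's). Camera axes: x right, y up, looking along -z (the intrinsics and any distortion apply to the point x, -y, -z); pixel columns grow to the right and rows downward; lengths in m; the calibration is good to about 2 mm. A picture is of the moment at which its call begins: read the wrist's pose just before it.
- job_done(): hands the job in; it is judged then, once.
The state is a dict: "clock": time; "joints": joint angles; "joint_velocities": joint speeds; "tau": joint torques, N m; "ee_pos": TCP position; "orientation": TCP orientation; "force": force on the tool from outside, world axes, zero at the start; "ft_torque": the same for the moment, N m; "width": finger opening in m; "gripper_force": force on a finger pad.
Only numpy, scipy, OpenCV 4.12 (cv2) and the standard library are available. Lean on these libraries where they do the work, as an engineer would, in place of code of your own. Each camera call takes 0.05 s, during which the arm holds its last target. There are 200 camera calls.

### The job

Before the picture goes up, pull-test the stick-on hook with the spring gauge lying on the console. First push the red drag pointer, left from the last test, all the way back to zero; then pull the blue ring out until the pointer stands inside the green band, not pulling past the band, hold it there for a good second, and ease the ring gently all the way home, leaving the pointer standing in the green band. Leave the other things on the console where they are.

Things in the scene. Friction and masses are not known exactly. Their poses are not given: they have to be found in the camera images.
- gauge: Spring gauge fixed on a white board (18 mm high) on the table. Origin on the table; x = 0 is the gauge's centre line, +y the way the ring is pulled. Housing: 54 mm wide (x), y -150 to +40 mm, white scale face 53 mm above the table (dark clamps at both ends, 55 mm). Scale zero at y = -125 mm, a tick each 10 mm towards +y. Board: x +-65, y -220 to +60 mm. Hook under test at y = -190 mm.
- pull_ring (a joint): How far the blue ring and its rod are pulled out along the gauge's +y, m: 0 = fully home (end stop), 0.125 = end of travel. A spring pulls it home: about 3 N at home, plus 1 N per 10 mm (well damped, 12 N s/m). Let go, it snaps home.
- ring_center (a point): Centre of the opening of the blue ring: a level rectangular loop of 10 mm round bar at the gauge's +y end, bar 39 to 49 mm above the table. Opening 60 mm (gauge x) by 58 mm (gauge y), with only the bare table under it. The far bar's inner face is 29 mm from this point towards gauge +y. With the ring home this point is at gauge y = 102 mm, x = 0; it moves with the ring.
- drag_pointer (a joint): Position of the red drag pointer on the scale along gauge +y, m: 0 = zero of the scale, up to 0.122. It stays where it is left (about 1.2 N of friction). The ring's slide pushes it out ahead of itself from zero (both joints then read the same) but does not bring it back. It starts beyond the green band; its tab can be pushed.
- needle (a point): The red pointer's needle: the foot of its tab, on the scale face (53 mm above the table), on the gauge's centre line. The upright red tab is 28 mm wide (gauge x), 6 mm thick (gauge y), stands from 2 to 32 mm above the face and is centred on this point; a thin red needle lies across the scale in line with it, 1.5 to 4.5 mm above the face.
- slide_index (a point): Front edge of the small blue index in the slot of the scale: the slide's own reading. It moves with the ring and meets the needle when the slide pushes the pointer.
- band: Green band, the wanted pull: 12 mm long (gauge y) on both halves of the scale face and down the housing's sides. Origin: its centre, on the scale face, on the gauge's centre line; axes parallel to the gauge's. Fixed; it lies at a different reading (45 to 80 mm from zero) each time.
- vase: White ribbed vase, 135 mm high, 102 mm across, loose; origin under its centre.
- level: Yellow spirit level, 180 x 24 x 45 mm, loose; origin under its centre, x along it.
- dish: White dish with a bead bracelet, 120 mm across, 22 mm high, loose; origin under its centre.
- frame: Gold picture frame lying flat, 200 x 155 x 22 mm, loose; origin under its centre.
- hook_pack: Cardboard pack of picture hooks, 60 x 90 x 24 mm, loose, lying beside the gauge on its +x side; origin under its centre.
- screwdriver: Screwdriver, 180 mm long, loose, lying beside the gauge on its -x side; origin under it.

How it is judged:
On the way, in this order (a step that is already met when the one before it is completed fails the run):
1. the red drag pointer is back at zero (within 7 mm) with the ring home (within 5 mm) (value of joint drag_pointer below 0.007 m and value of joint pull_ring below 0.005 m), for 0.2 s.
2. the ring is pulled so that both the slide's index and the pointer's needle stand in the green band (within 6 mm of its centre; 1 mm more for the index), held for 0.8 s (y of needle in the frame of band between -0.006 and 0.006 m and y of slide_index in the frame of band between -0.007 and 0.007 m), for 0.8 s.
At the end, for the whole second after the job is handed in: The needle of the drag pointer stands in the green band (within 6 mm of its centre) and the ring is fully home (within 4 mm) and at rest (y of needle in the frame of band between -0.006 and 0.006 m and value of joint pull_ring below 0.004 m and velocity of joint pull_ring between -0.01 and 0.01 m/s); the robot touches nothing.
It fails at once if the ring is pulled past the green band (slide index more than 10 mm beyond its centre) (y of slide_index in the frame of band above 0.01 m).
It fails at once if the ring snaps back (faster than 0.35 m/s) (velocity of joint pull_ring below -0.35 m/s).
It fails at once if any of the vase, level, dish, frame, hook pack and screwdriver is disturbed (moved more than 25 mm) (distance of any of vase, level, dish, frame, hook_pack, screwdriver from where it was at the start of the episode above 0.025 m).
It also fails if it takes over 53 s, if anything falls off the work surface, if the arm or the gripper's body presses on something with over 40 N, if the wrist force passes 120 N, or if a joint passes its speed limit or range.

## Working session

There is one attempt and no reset: what is moved stays moved. The work goes in short steps, Python scripts to look and compute and a tool call to move; the robot and the scene stay as the last step left them, time stands still between calls to the robot, and variables do not carry over. Pictures are saved under pics/ and viewed, at most 10 in all, crops included, and the job is handed in when it is done.

Besides the shell and the picture viewer there is one more tool, called after ">>>" by a JSON object that holds its "api" and its "payload". apply_moves: Moves the arm, as the interface text tells. Its arguments: {"type":"object","properties":{"steps":{"type":"array","items":{"type":"object","properties":{"x":{"type":"number"},"y":{"type":"number"},"z":{"type":"number"},"ax":{"type":"number"},"ay":{"type":"number"},"az":{"type":"number"},"jaw":{"type":"number"}}}},"newtons":{"type":"number"}},"required":["steps"]}

```bash
mkdir -p pics; cat > h.py <<'E'
from plant import *
import numpy as np, cv2
def w(f,u,v,z=None,T=None):
    """pixel -> world point on plane z, or with the depth reading"""
    K=f["camera_matrix"]; T=f["T"] if T is None else T
    d=np.array([(u-K[0,2])/K[0,0],(v-K[1,2])/K[1,1]]); s=d.copy()
    for _ in range(8): s=d/(1+f["k1"]*(s@s))
    r=np.array([s[0],-s[1],-1.0])
    if z is None: k=f["range_z"][int(round(v)),int(round(u))]
    else: k=(z-T[2,3])/(T[:3,:3]@r)[2]
    return T[:3,:3]@(r*k)+T[:3,3]
E
python3 - <<'E'
from h import *
s=read_state(); print(s)
for n in("scene","top"):
    f=grab_frame(n); cv2.imwrite(f"pics/{n}1.png",f["image"]); np.save(n+"1.npy",f,allow_pickle=True)
    print(n,f["T"],f["camera_matrix"],f["k1"])
E
```

```text
{'clock': 0.0, 'joints': array([ 1.20281793,  0.4118716 , -0.01274452,  1.59703774,  0.00557415,
        1.13433087, -0.08219908]), 'joint_velocities': array([ 0.00016174, -0.00042076,  0.00119381,  0.0011966 ,  0.00059938,
       -0.00090204, -0.00032089]), 'tau': array([ 4.04448383e-04, -5.87953413e+01,  6.41763937e-01, -2.91074413e+01,
       -5.38768130e-02,  1.80995028e-02,  1.04372778e-04]), 'ee_pos': array([ 0.1844002 , -0.59663647,  0.22182913]), 'orientation': array([-7.90439428e-04,  9.88783995e-01,  1.49350462e-01, -1.59060594e-04]), 'force': array([ 0.07387549, -0.85490666,  0.81735166]), 'ft_torque': array([-0.03482343,  0.01937176, -0.00292437]), 'gripper_force': 0.0, 'width': 0.08800389057336673}
scene [[-0.57541056 -0.52002143  0.63125304  1.64283869]
 [ 0.81786156 -0.36371684  0.44588399  0.76953412]
 [-0.00227187  0.77284395  0.63459204  1.14452948]
 [ 0.          0.          0.          1.        ]] [[460.9983403    0.         250.43226143]
 [  0.         460.9983403  191.79538178]
 [  0.           0.           1.        ]] -0.17533792278988253
top [[ 0.02211162  0.99537991 -0.09343396  0.49201643]
 [-0.99972399  0.02127204 -0.00997234  0.00206506]
 [-0.00793874  0.09362868  0.99557554  1.07813465]
 [ 0.          0.          0.          1.        ]] [[351.10728183   0.         256.18652066]
 [  0.         351.10728183 192.3156508 ]
 [  0.           0.           1.        ]] 0.011261947347853702
```

View pics/top1.png

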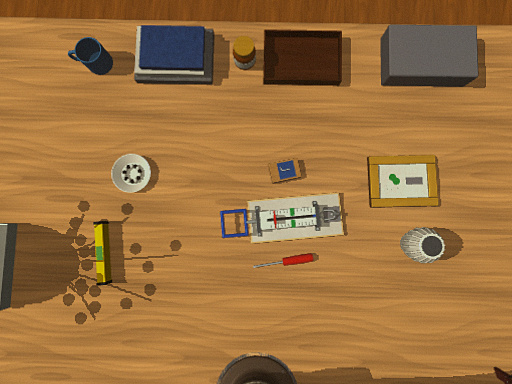

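View pics/scene1.png

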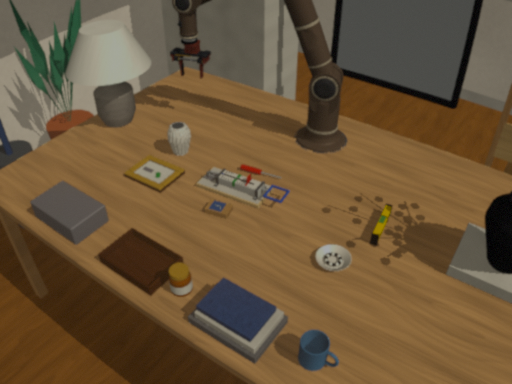

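The top view shows the gauge with its ring at about (234,222), pointing left in the picture (world +y). The hook is at (332,213), the green band near (293,217) and the red pointer near (275,217). Next I'll measure these.

```bash
python3 - <<'E'
from h import *
f=np.load("top1.npy",allow_pickle=True).item(); im=f["image"]; hsv=cv2.cvtColor(im,cv2.COLOR_BGR2HSV)
cv2.imwrite("pics/c1.png",cv2.resize(im[180:275,210:355],None,fx=5,fy=5,interpolation=cv2.INTER_CUBIC))
roi=np.zeros(im.shape[:2],np.uint8); roi[185:248,215:350]=1
def m(lo,hi): return (cv2.inRange(hsv,lo,hi)>0)&(roi>0)
ring=m((100,120,60),(130,255,255)); ys,xs=np.nonzero(ring)
P=np.array([w(f,u,v,.044)[:2] for u,v in zip(xs,ys)])
print("ring",len(P),cv2.minAreaRect(P.astype(np.float32)*1000), np.c_[xs,ys].min(0),np.c_[xs,ys].max(0))
g=m((45,80,40),(85,255,255)); ys,xs=np.nonzero(g); print("green",sorted(zip(xs,ys)))
P=np.array([w(f,u,v,.053)[:2] for u,v in zip(xs,ys)]);print(P.mean(0))
r=m((0,150,70),(6,255,255))|m((174,150,70),(180,255,255)); ys,xs=np.nonzero(r); print("red",sorted(zip(xs,ys)))
# board: low saturation bright
b=(hsv[...,1]<70)&(hsv[...,2]>120)&(roi>0); c=max(cv2.findContours(b.astype(np.uint8),cv2.RETR_EXTERNAL,cv2.CHAIN_APPROX_NONE)[0],key=cv2.contourArea)[:,0]
P=np.array([w(f,u,v,.018)[:2] for u,v in c]); print("board",cv2.minAreaRect(P.astype(np.float32)*1000),cv2.boxPoints(cv2.minAreaRect(P.astype(np.float32)*1000)))
E
```

```text
ring 224 ((509.2890319824219, -24.30841064453125), (77.61761474609375, 276.7234802246094), 6.426971435546875) [221 209] [315 237]
green [(np.int64(290), np.int64(208)), (np.int64(290), np.int64(209)), (np.int64(290), np.int64(210)), (np.int64(290), np.int64(211)), (np.int64(290), np.int64(212)), (np.int64(290), np.int64(213)), (np.int64(290), np.int64(214)), (np.int64(291), np.int64(208)), (np.int64(291), np.int64(209)), (np.int64(291), np.int64(210)), (np.int64(291), np.int64(211)), (np.int64(291), np.int64(212)), (np.int64(291), np.int64(213)), (np.int64(291), np.int64(214)), (np.int64(291), np.int64(215)), (np.int64(291), np.int64(220)), (np.int64(291), np.int64(221)), (np.int64(291), np.int64(222)), (np.int64(291), np.int64(223)), (np.int64(291), np.int64(224)), (np.int64(291), np.int64(227)), (np.int64(292), np.int64(208)), (np.int64(292), np.int64(209)), (np.int64(292), np.int64(210)), (np.int64(292), np.int64(211)), (np.int64(292), np.int64(212)), (np.int64(292), np.int64(213)), (np.int64(292), np.int64(214)), (np.int64(292), np.int64(215)), (np.int64(292), np.int64(220)), (np
[... 1517 characters left out ...]
p.int64(215)), (np.int64(275), np.int64(216)), (np.int64(275), np.int64(217)), (np.int64(275), np.int64(218)), (np.int64(275), np.int64(219)), (np.int64(275), np.int64(220)), (np.int64(275), np.int64(221)), (np.int64(275), np.int64(222)), (np.int64(275), np.int64(223)), (np.int64(275), np.int64(224)), (np.int64(275), np.int64(225)), (np.int64(275), np.int64(226)), (np.int64(275), np.int64(227)), (np.int64(276), np.int64(220)), (np.int64(276), np.int64(222)), (np.int64(276), np.int64(223))]
board ((517.4521484375, -98.67153930664062), (118.78553771972656, 281.9313659667969), 6.606204509735107) [[ 442.2364    34.52536]
 [ 474.67108 -245.53409]
 [ 592.6679  -231.86844]
 [ 560.2332    48.19101]]
```

View pics/c1.png

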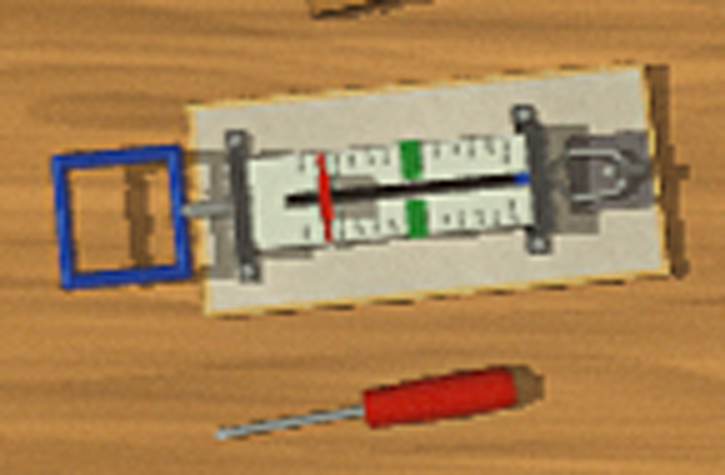

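>>> {"api": "apply_moves", "payload": {"steps": [{"x": 0.015, "y": 0.03, "z": 0.03, "jaw": 0.02}, {"x": 0.035, "y": 0.05, "z": 0.01, "az": -0.03}, {"x": 0.035, "y": 0.05, "z": 0.01, "az": -0.03}, {"x": 0.035, "y": 0.05, "z": 0.01, "az": -0.03}, {"x": 0.035, "y": 0.05, "az": -0.03}, {"x": 0.035, "y": 0.05, "az": -0.03}, {"x": 0.035, "y": 0.05, "az": -0.03}, {"x": 0.035, "y": 0.05}]}}

```text
invalid input
```

```bash
python3 - <<'E'
from h import *
s=read_state();f=grab_frame("wrist");print(s["clock"],s["ee_pos"],s["orientation"],f["hand_eye"],f["camera_matrix"],f["k1"])
try: print(grasp_offset)
except Exception as e: print(e)
f0=np.load("top1.npy",allow_pickle=True).item(); hsv=cv2.cvtColor(f0["image"],cv2.COLOR_BGR2HSV)
b=(cv2.inRange(hsv,(100,120,60),(130,255,255))>0); b[:,:215]=0;b[:,250:]=0;b[:200]=0;b[245:]=0
ys,xs=np.nonzero(b);P=np.array([w(f0,u,v,.044)[:2] for u,v in zip(xs,ys)],np.float32)*1000
print(cv2.minAreaRect(P),P.mean(0))
print("index",w(f0,314,215.5,.053))
E
```

```text
0.1 [ 0.18438935 -0.59670308  0.22189748] [-7.11664344e-04  9.88785708e-01  1.49339520e-01 -1.59898407e-04] [[ 4.21608760e-04  9.66057394e-01  2.58327185e-01  7.01218929e-02]
 [ 9.99999860e-01 -3.24493079e-04 -4.18576785e-04  9.18172163e-04]
 [-3.20543814e-04  2.58327325e-01 -9.66057395e-01 -1.63535196e-01]
 [ 0.00000000e+00  0.00000000e+00  0.00000000e+00  1.00000000e+00]] [[309.13161342   0.         252.00300038]
 [  0.         309.13161342 189.59850916]
 [  0.           0.           1.        ]] -0.042061861513910684
0.0187
((497.87939453125, 76.29403686523438), (77.65878295898438, 74.19483184814453), 6.597921371459961) [497.46307  75.4136 ]
index [ 0.52407655 -0.15735592  0.053     ]
```

>>> {"api": "apply_moves", "payload": {"steps": [{"x": 0.015, "y": 0.03, "z": 0.03, "ax": 0, "ay": 0, "az": 0, "jaw": 0.02}, {"x": 0.035, "y": 0.05, "z": 0.01, "ax": 0, "ay": 0, "az": -0.03, "jaw": 0.02}, {"x": 0.035, "y": 0.05, "z": 0.01, "ax": 0, "ay": 0, "az": -0.03, "jaw": 0.02}, {"x": 0.035, "y": 0.05, "z": 0.01, "ax": 0, "ay": 0, "az": -0.03, "jaw": 0.02}, {"x": 0.035, "y": 0.05, "z": 0, "ax": 0, "ay": 0, "az": -0.03, "jaw": 0.02}, {"x": 0.035, "y": 0.05, "z": 0, "ax": 0, "ay": 0, "az": -0.03, "jaw": 0.02}, {"x": 0.035, "y": 0.05, "z": 0, "ax": 0, "ay": 0, "az": -0.03, "jaw": 0.02}, {"x": 0.035, "y": 0.05, "z": 0, "ax": 0, "ay": 0, "az": 0, "jaw": 0.02}], "newtons": 20}}

```text
clock: 1.15
ee_pos: [0.4453, -0.2154, 0.2827]
orientation: [0.0, 0.998, 0.06, 0.0]
force: [1.7, -0.9, 0.5]
width: 0.0203
gripper_force: 0.0
```

>>> {"api": "apply_moves", "payload": {"steps": [{"x": 0, "y": 0.05, "z": -0.01, "ax": 0, "ay": 0, "az": 0, "jaw": 0.02}, {"x": 0, "y": 0.05, "z": -0.01, "ax": 0, "ay": 0, "az": 0, "jaw": 0.02}, {"x": 0, "y": 0.05, "z": -0.01, "ax": 0, "ay": 0, "az": 0, "jaw": 0.02}, {"x": 0, "y": 0, "z": 0, "ax": 0, "ay": 0, "az": 0, "jaw": 0.02}, {"x": 0, "y": 0, "z": 0, "ax": 0, "ay": 0, "az": 0, "jaw": 0.02}]}}

```text
clock: 1.78
ee_pos: [0.4446, -0.0679, 0.2527]
orientation: [0.0, 0.998, 0.06, -0.0]
force: [-0.6, 0.4, -0.4]
width: 0.0196
gripper_force: 0.0
```

```bash
cat >> h.py <<'E'
from scipy.spatial.transform import Rotation as Ro
def shot(name):
    s=read_state(); f=grab_frame("wrist"); q=s["orientation"]
    M=np.eye(4); M[:3,:3]=Ro.from_quat([q[1],q[2],q[3],q[0]]).as_matrix(); M[:3,3]=s["ee_pos"]
    f["T"]=M@f["hand_eye"]; cv2.imwrite(f"pics/{name}.png",f["image"]); np.save(name+".npy",f,allow_pickle=True)
    return s,f
E
python3 - <<'E'
from h import *
s,f=shot("w1"); print(s["clock"],s["ee_pos"],s["force"])
cv2.imwrite("pics/w1b.png",cv2.resize(f["image"],(800,600),interpolation=cv2.INTER_CUBIC))
E
```

```text
1.775 [ 0.44455056 -0.0678598   0.25269552] [-0.56230739  0.42290736 -0.40877901]
```

View pics/w1b.png

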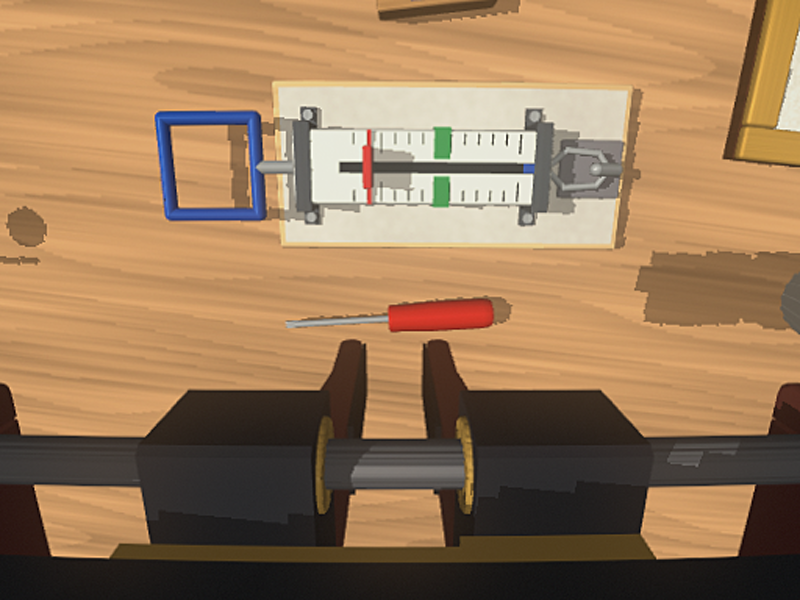

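The wrist view is clear. In the 800-px picture the ring is at (210,165), the needle line at x≈368, the green band at x≈442 and the blue index front edge at x≈523. Next I'll put numbers to these.

```bash
cat >> h.py <<'E'
def masks(f):
    h=cv2.cvtColor(f["image"],cv2.COLOR_BGR2HSV); h[215:]=0   # rows below: screwdriver, fingers
    B=cv2.inRange(h,(100,120,60),(130,255,255)); G=cv2.inRange(h,(45,80,40),(85,255,255))
    R=cv2.inRange(h,(0,150,70),(6,255,255))|cv2.inRange(h,(174,150,70),(180,255,255))
    return B,G,R
def pts(f,m,z):
    n,l,st,_=cv2.connectedComponentsWithStats(m)
    return [(tuple(st[i][:4]),np.array([w(f,u,v,z)[:2] for v,u in np.argwhere(l==i)],np.float32)*1000) for i in range(1,n) if st[i][4]>8]
E
python3 - <<'E'
from h import *
f=np.load("w1.npy",allow_pickle=True).item(); B,G,R=masks(f); R[175:]=0
# board outline
hsv=cv2.cvtColor(f["image"],cv2.COLOR_BGR2HSV); b=((hsv[...,1]<75)&(hsv[...,2]>90)).astype(np.uint8); b[165:]=0;b[:,:160]=0; b[:,410:]=0
pb=max(pts(f,b,.018),key=lambda p:len(p[1])); print("board",cv2.minAreaRect(pb[1]))
pr=max(pts(f,B,.044),key=lambda p:len(p[1])); rr=cv2.minAreaRect(pr[1]); print("ring",rr)
a=np.deg2rad(rr[2] if rr[2]<45 else rr[2]-90); ex=np.array([np.cos(a),np.sin(a)]); ey=np.array([-ex[1],ex[0]])
o=np.array(rr[0])-102*ey; print("origin",o,"ey",ey)
for n,m,z in(("blue",B,.053),("green",G,.053),("red",R,.0555)):
    for bb,p in pts(f,m,z):
        q=(p-o)@np.c_[ex,ey]; print(n,bb,"x",q[:,0].min().round(1),q[:,0].max().round(1),"y",q[:,1].min().round(1),q[:,1].max().round(1),"reading mean",(q[:,1].mean()+125).round(1))
E
```

```text
board ((519.3447875976562, -97.28379821777344), (120.75672149658203, 294.24200439453125), 6.589062690734863)
ring ((499.64886474609375, 75.98992919921875), (78.84629821777344, 78.04792785644531), 6.53830099105835)
origin [511.26333646 -25.3466587 ] ey [-0.11386737  0.99349596]
blue (np.int32(99), np.int32(71), np.int32(69), np.int32(70)) x -38.5 38.5 y 60.6 136.8 reading mean 225.6
blue (np.int32(335), np.int32(105), np.int32(7), np.int32(6)) x -3.1 2.5 y -137.3 -130.0 reading mean -8.7
green (np.int32(278), np.int32(81), np.int32(11), np.int32(21)) x 6.2 27.8 y -76.0 -64.3 reading mean 54.8
green (np.int32(276), np.int32(113), np.int32(12), np.int32(19)) x -27.5 -7.0 y -76.0 -63.4 reading mean 54.7
red (np.int32(232), np.int32(83), np.int32(6), np.int32(48)) x -26.4 25.2 y -18.5 -12.8 reading mean 108.9
```

>>> {"api": "apply_moves", "payload": {"steps": [{"x": 0.034, "y": 0.0135, "z": -0.03, "ax": 0, "ay": 0, "az": 0, "jaw": 0.026}, {"x": 0.0345, "y": 0.0135, "z": -0.04, "ax": 0, "ay": 0, "az": 0, "jaw": 0.026}, {"x": 0, "y": 0, "z": -0.04, "ax": 0, "ay": 0, "az": 0, "jaw": 0.026}, {"x": 0, "y": 0, "z": -0.03, "ax": 0, "ay": 0, "az": 0, "jaw": 0.026}, {"x": 0, "y": 0, "z": 0, "ax": 0, "ay": 0, "az": 0, "jaw": 0.026}, {"x": 0, "y": 0, "z": 0, "ax": 0, "ay": 0, "az": 0, "jaw": 0.026}]}}

```text
clock: 2.58
ee_pos: [0.5139, -0.041, 0.1137]
orientation: [0.0, 0.998, 0.059, 0.001]
force: [0.8, -0.4, 0.5]
width: 0.0257
gripper_force: 0.0
```

```bash
python3 - <<'E'
from h import *
s,f=shot("w2"); print(s["clock"],s["ee_pos"],s["force"])
cv2.imwrite("pics/w2b.png",cv2.resize(f["image"],(800,600),interpolation=cv2.INTER_CUBIC))
o=np.array([511.26,-25.35]);ey=np.array([-.11387,.9935]);ex=np.array([.9935,.11387])
d=s["ee_pos"][:2]*1000-o; print("tcp gauge",d@ex,d@ey)
E
```

```text
2.575 [ 0.51386407 -0.04103069  0.11371801] [ 0.7777551  -0.41943025  0.45634414]
tcp gauge 0.8015838448446684 -15.875289178365831
```

View pics/w2b.png

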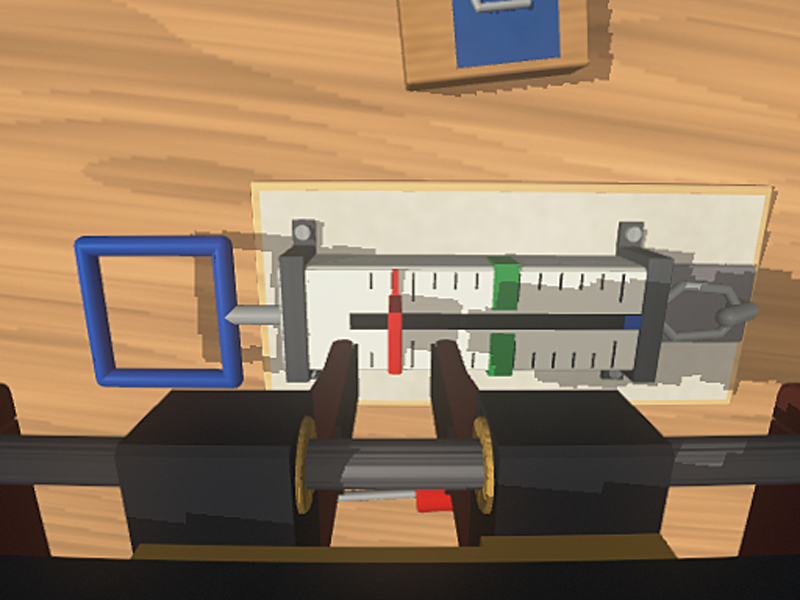

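>>> {"api": "apply_moves", "payload": {"steps": [{"x": -0.001, "y": 0, "z": -0.025, "ax": 0, "ay": 0, "az": 0, "jaw": 0.026}, {"x": 0, "y": 0, "z": -0.024, "ax": 0, "ay": 0, "az": 0, "jaw": 0.026}, {"x": 0, "y": 0, "z": 0, "ax": 0, "ay": 0, "az": 0, "jaw": 0.026}, {"x": 0, "y": 0, "z": 0, "ax": 0, "ay": 0, "az": 0, "jaw": 0.026}]}}

```text
clock: 3.12
ee_pos: [0.5131, -0.0403, 0.0652]
orientation: [0.0, 0.998, 0.06, 0.001]
force: [0.3, 0.2, -0.7]
width: 0.026
gripper_force: 0.0
```

>>> {"api": "apply_moves", "payload": {"steps": [{"x": 0.001, "y": -0.009, "z": 0, "ax": 0, "ay": 0, "az": 0, "jaw": 0.026}, {"x": 0.0017, "y": -0.015, "z": 0, "ax": 0, "ay": 0, "az": 0, "jaw": 0.026}, {"x": 0.0017, "y": -0.015, "z": 0, "ax": 0, "ay": 0, "az": 0, "jaw": 0.026}, {"x": 0.0017, "y": -0.015, "z": 0, "ax": 0, "ay": 0, "az": 0, "jaw": 0.026}, {"x": 0.0017, "y": -0.015, "z": 0, "ax": 0, "ay": 0, "az": 0, "jaw": 0.026}, {"x": 0.0017, "y": -0.015, "z": 0, "ax": 0, "ay": 0, "az": 0, "jaw": 0.026}, {"x": 0.0017, "y": -0.015, "z": 0, "ax": 0, "ay": 0, "az": 0, "jaw": 0.026}, {"x": 0, "y": 0, "z": 0, "ax": 0, "ay": 0, "az": 0, "jaw": 0.026}]}}

```text
clock: 4.12
ee_pos: [0.523, -0.141, 0.0634]
orientation: [0.0, 0.998, 0.059, -0.0]
force: [0.3, 0.2, 0.8]
width: 0.0258
gripper_force: 0.0
```

```bash
python3 - <<'E'
from h import *
s,f=shot("w3"); print(s["clock"],s["ee_pos"],s["force"])
cv2.imwrite("pics/w3b.png",cv2.resize(f["image"],(800,600),interpolation=cv2.INTER_CUBIC))
o=np.array([511.26,-25.35]);ey=np.array([-.11387,.9935]);ex=np.array([.9935,.11387])
d=s["ee_pos"][:2]*1000-o; print("tcp gauge",d@ex,d@ey)
E
```

```text
4.125 [ 0.52303094 -0.14101098  0.0634413 ] [0.26849044 0.23585808 0.82465171]
tcp gauge -1.4758886701989828 -116.24954446080959
```

View pics/w3b.png

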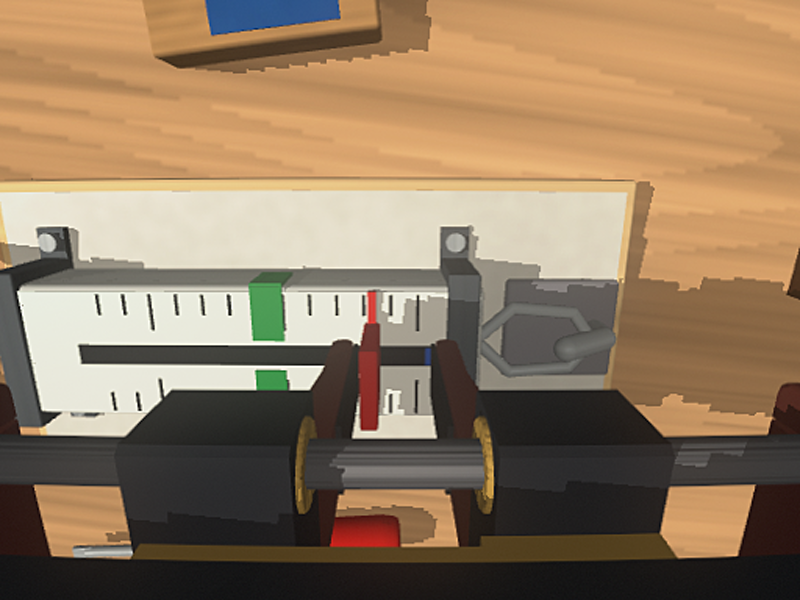

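The needle is at 372 px and the zero tick at 417, so the reading is about 17 mm. The band centre works out at about 56 mm. I'll push another 15 mm.

>>> {"api": "apply_moves", "payload": {"steps": [{"x": 0.0009, "y": -0.008, "z": 0, "ax": 0, "ay": 0, "az": 0, "jaw": 0.026}, {"x": 0.0006, "y": -0.004, "z": 0, "ax": 0, "ay": 0, "az": 0, "jaw": 0.026}, {"x": 0.0003, "y": -0.003, "z": 0, "ax": 0, "ay": 0, "az": 0, "jaw": 0.026}, {"x": 0, "y": 0, "z": 0, "ax": 0, "ay": 0, "az": 0, "jaw": 0.026}, {"x": 0, "y": 0, "z": 0, "ax": 0, "ay": 0, "az": 0, "jaw": 0.026}]}}

```text
clock: 4.8
ee_pos: [0.5253, -0.1542, 0.0638]
orientation: [0.0, 0.998, 0.06, 0.0]
force: [-0.8, -0.1, 0.4]
width: 0.0261
gripper_force: 0.0
```

```bash
cat >> h.py <<'E'
def readings(f):
    """x px (512 wide) of needle (upper half), band, and tick columns on upper scale row"""
    B,G,R=masks(f); n=lambda m:[(tuple(int(a) for a in bb)) for bb,_ in pts(f,m,.053)]
    return n(B),n(G),n(R)
E
python3 - <<'E'
from h import *
s,f=shot("w4"); print(s["clock"],s["ee_pos"],s["force"])
for n in("w3","w4"): print(readings(np.load(n+".npy",allow_pickle=True).item()))
hs=cv2.cvtColor(f["image"],cv2.COLOR_BGR2HSV)
_,G,_=masks(f)
for v in (191,193,195,197): print([int(u) for u in np.nonzero(f["image"][v,:300].max(1)<110)[0]])
E
```

```text
4.8 [ 0.52534015 -0.15422385  0.06379411] [-0.79467096 -0.06676907  0.40161601]
([(132, 0, 86, 22)], [(159, 181, 23, 34)], [(232, 187, 9, 27)])
([(110, 0, 85, 24)], [(136, 182, 23, 33)], [(230, 188, 9, 27)])
[40, 41, 56, 57, 73, 74, 89, 90, 106, 107, 123, 124, 158, 175, 192, 209, 226, 227, 243, 244, 264, 265, 266, 267, 268, 269, 270, 271, 272, 273, 274, 275, 276, 277, 278, 279, 280, 281, 282, 283]
[40, 41, 56, 57, 73, 74, 90, 106, 107, 123, 124, 158, 175, 192, 209, 226, 227, 243, 244, 263, 264, 265, 266, 267, 268, 269, 270, 271, 272, 273, 274, 275, 276, 277, 278, 279, 280, 281, 282, 283]
[41, 57, 58, 73, 74, 90, 91, 107, 124, 158, 175, 192, 209, 210, 226, 227, 243, 244, 263, 264, 265, 266, 267, 268, 269, 270, 271, 272, 273, 274, 275, 276, 277, 278, 279, 280, 281, 282, 283]
[41, 42, 57, 58, 74, 90, 91, 107, 108, 124, 158, 175, 192, 209, 210, 226, 227, 243, 244, 263, 264, 265, 266, 267, 268, 269, 270, 271, 272, 273, 274, 275, 276, 277, 278, 279, 280, 281, 282, 283]
```

```bash
python3 - <<'E'
from h import *
f=np.load("w4.npy",allow_pickle=True).item(); B,G,R=masks(f)
for v in range(186,204,3): print(v,[(int(u.min()),int(u.max())) if len(u) else 0 for u in (np.nonzero(G[v])[0],np.nonzero(R[v,:300])[0])])
E
```

```text
186 [(137, 156), 0]
189 [(137, 156), (233, 237)]
192 [(137, 157), (234, 237)]
195 [(138, 157), (234, 237)]
198 [(138, 157), (234, 237)]
201 [(138, 158), (234, 237)]
```

>>> {"api": "apply_moves", "payload": {"steps": [{"x": 0.0002, "y": -0.002, "z": 0, "ax": 0, "ay": 0, "az": 0, "jaw": 0.026}, {"x": 0, "y": -0.001, "z": 0, "ax": 0, "ay": 0, "az": 0, "jaw": 0.026}, {"x": 0, "y": 0, "z": 0, "ax": 0, "ay": 0, "az": 0, "jaw": 0.026}, {"x": 0, "y": 0, "z": 0, "ax": 0, "ay": 0, "az": 0, "jaw": 0.026}]}}

```text
clock: 5.35
ee_pos: [0.5253, -0.1572, 0.0636]
orientation: [0.0, 0.998, 0.06, 0.0]
force: [0.7, 0.8, 0.7]
width: 0.026
gripper_force: 0.3
```

```bash
python3 - <<'E'
from h import *
s,f=shot("w5"); print(s["clock"],s["ee_pos"],s["force"])
B,G,R=masks(f)
for v in (192,198): print(v,[(int(u.min()),int(u.max())) if len(u) else 0 for u in (np.nonzero(G[v])[0],np.nonzero(R[v,:300])[0])], np.nonzero(f["image"][v,200:262].max(1)<110)[0]+200)
E
```

```text
5.35 [ 0.52530185 -0.15715073  0.06364969] [0.70992461 0.80092198 0.73127053]
192 [(132, 152), (233, 237)] [204 221 222 238 239 259 260 261]
198 [(133, 152), (233, 237)] [204 205 221 222 238 239 259 260 261]
```

>>> {"api": "apply_moves", "payload": {"steps": [{"x": -0.0005, "y": -0.005, "z": 0, "ax": 0, "ay": 0, "az": 0, "jaw": 0.036}, {"x": 0, "y": 0.005, "z": 0.04, "ax": 0, "ay": 0, "az": 0, "jaw": 0.036}, {"x": 0, "y": 0, "z": 0.03, "ax": 0, "ay": 0, "az": 0, "jaw": 0.026}, {"x": -0.006, "y": 0.053, "z": 0, "ax": 0, "ay": 0, "az": 0, "jaw": 0.026}, {"x": -0.006, "y": 0.053, "z": 0, "ax": 0, "ay": 0, "az": 0, "jaw": 0.026}, {"x": -0.006, "y": 0.053, "z": 0, "ax": 0, "ay": 0, "az": 0, "jaw": 0.026}, {"x": -0.006, "y": 0.054, "z": 0, "ax": 0, "ay": 0, "az": 0, "jaw": 0.026}, {"x": -0.006, "y": 0.054, "z": 0, "ax": 0, "ay": 0, "az": 0, "jaw": 0.026}]}}

```text
clock: 6.4
ee_pos: [0.4946, 0.1107, 0.1338]
orientation: [0.0, 0.998, 0.059, 0.0]
force: [0.2, -0.7, 0.1]
width: 0.0258
gripper_force: 0.0
```

>>> {"api": "apply_moves", "payload": {"steps": [{"x": 0, "y": 0, "z": 0, "ax": 0, "ay": 0, "az": 0, "jaw": 0.026}, {"x": 0, "y": 0, "z": 0, "ax": 0, "ay": 0, "az": 0, "jaw": 0.026}]}}

```text
clock: 6.65
ee_pos: [0.4948, 0.1088, 0.1335]
orientation: [0.0, 0.998, 0.06, -0.0]
force: [0.0, -0.5, -0.3]
width: 0.0259
gripper_force: 0.0
```

```bash
python3 - <<'E'
from h import *
s,f=shot("w6"); print(s["clock"],s["ee_pos"],s["force"],s["width"],s["orientation"])
cv2.imwrite("pics/w6b.png",cv2.resize(f["image"],(800,600),interpolation=cv2.INTER_CUBIC))
B,G,R=masks(f)
for z,m in((.044,B),(.053,G),(.055,R)):
    for bb,p in pts(f,m,z): print(tuple(map(int,bb)),cv2.minAreaRect(p))
E
```

```text
6.65 [0.49481773 0.10882758 0.13350189] [ 0.0180196  -0.46647439 -0.28914499] 0.025933087666245518 [ 4.85014050e-04  9.98212513e-01  5.97620943e-02 -1.90694704e-04]
(471, 0, 41, 50) ((650.96484375, -59.061683654785156), (35.1428337097168, 33.69564437866211), 13.026041030883789)
(485, 0, 27, 13) ((663.6229858398438, -60.722373962402344), (8.476072311401367, 21.881563186645508), 9.407588958740234)
(246, 146, 94, 69) ((508.912841796875, 75.61263275146484), (58.94844436645508, 77.11573791503906), 6.590802192687988)
(330, 195, 6, 20) ((492.5309753417969, 37.54167175292969), (17.32774543762207, 4.343939781188965), 10.705475807189941)
(479, 160, 30, 30) ((536.3963012695312, -87.54232788085938), (24.58696174621582, 26.809053421020508), 6.867942810058594)
(485, 204, 16, 11) ((507.4607849121094, -98.275634765625), (9.021002769470215, 12.147826194763184), 6.515175819396973)
```

View pics/w6b.png

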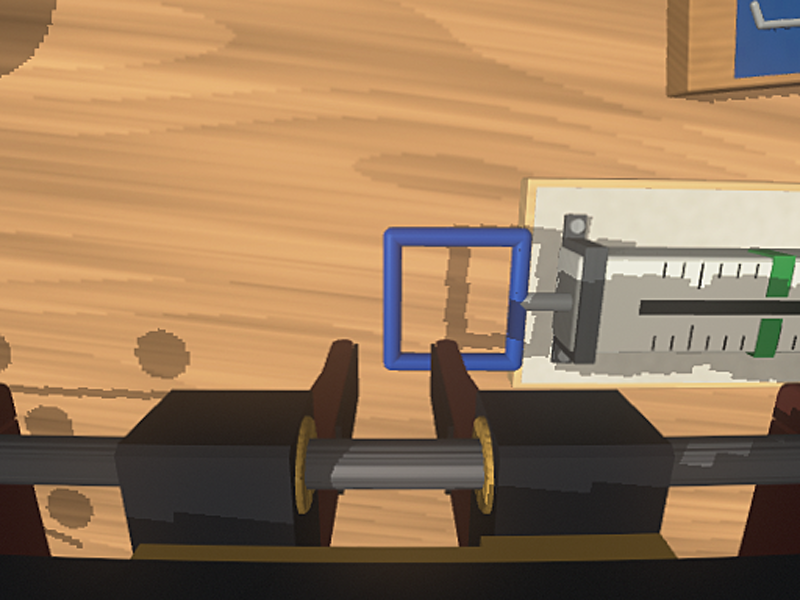

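The far bar, at 393 px, sits midway between the fingertips. I'll lower so the fingers straddle it.

>>> {"api": "apply_moves", "payload": {"steps": [{"x": 0.001, "y": 0.001, "z": -0.04, "ax": 0, "ay": 0, "az": 0, "jaw": 0.026}, {"x": 0, "y": 0, "z": -0.04, "ax": 0, "ay": 0, "az": 0, "jaw": 0.026}, {"x": 0, "y": 0, "z": -0.027, "ax": 0, "ay": 0, "az": 0, "jaw": 0.026}, {"x": 0, "y": 0, "z": 0, "ax": 0, "ay": 0, "az": 0, "jaw": 0.026}, {"x": -0.0005, "y": 0.005, "z": 0, "ax": 0, "ay": 0, "az": 0, "jaw": 0.026}, {"x": 0, "y": 0, "z": 0, "ax": 0, "ay": 0, "az": 0, "jaw": 0.026}, {"x": 0, "y": 0, "z": 0, "ax": 0, "ay": 0, "az": 0, "jaw": 0.026}]}}

```text
clock: 7.58
ee_pos: [0.4959, 0.1159, 0.0276]
orientation: [-0.0, 0.998, 0.06, 0.001]
force: [-0.4, 0.1, 0.6]
width: 0.026
gripper_force: 0.0
```

>>> {"api": "apply_moves", "payload": {"steps": [{"x": -0.0005, "y": 0.005, "z": 0, "ax": 0, "ay": 0, "az": 0, "jaw": 0.026}, {"x": 0, "y": 0, "z": 0, "ax": 0, "ay": 0, "az": 0, "jaw": 0.026}, {"x": 0, "y": 0, "z": 0, "ax": 0, "ay": 0, "az": 0, "jaw": 0.026}]}}

```text
clock: 7.95
ee_pos: [0.4951, 0.1206, 0.0268]
orientation: [0.0, 0.998, 0.06, 0.0]
force: [0.6, -3.2, 3.4]
width: 0.0261
gripper_force: 1.6
```

>>> {"api": "apply_moves", "payload": {"steps": [{"x": -0.0008, "y": 0.007, "z": 0, "ax": 0, "ay": 0, "az": 0, "jaw": 0.026}, {"x": -0.0008, "y": 0.007, "z": 0, "ax": 0, "ay": 0, "az": 0, "jaw": 0.026}, {"x": -0.0008, "y": 0.007, "z": 0, "ax": 0, "ay": 0, "az": 0, "jaw": 0.026}, {"x": -0.0008, "y": 0.007, "z": 0, "ax": 0, "ay": 0, "az": 0, "jaw": 0.026}, {"x": -0.0008, "y": 0.007, "z": 0, "ax": 0, "ay": 0, "az": 0, "jaw": 0.026}, {"x": -0.0008, "y": 0.007, "z": 0, "ax": 0, "ay": 0, "az": 0, "jaw": 0.026}, {"x": 0, "y": 0, "z": 0, "ax": 0, "ay": 0, "az": 0, "jaw": 0.026}, {"x": 0, "y": 0, "z": 0, "ax": 0, "ay": 0, "az": 0, "jaw": 0.026}]}}

```text
clock: 8.95
ee_pos: [0.4903, 0.1613, 0.0267]
orientation: [0.001, 0.998, 0.059, -0.0]
force: [1.7, -7.4, 4.1]
width: 0.0258
gripper_force: 3.5
```

```bash
python3 - <<'E'
from h import *
s=read_state(); f=grab_frame("top"); print(s["clock"],s["ee_pos"],s["force"],s["width"]); np.save("t2.npy",f,allow_pickle=True)
f2=grab_frame("scene"); im=np.vstack([cv2.resize(f["image"][185:250,210:350],(800,371),interpolation=cv2.INTER_CUBIC)[:371], cv2.resize(f2["image"][165:215,190:330],(800,286),interpolation=cv2.INTER_CUBIC)[:229]])
cv2.imwrite("pics/t2b.png",im)
s,f3=shot("w7"); print(readings(f3))
E
```

```text
8.95 [0.49033681 0.16130804 0.02670689] [ 1.7221652  -7.44684123  4.06172264] 0.02581736338464539
([(260, 176, 160, 39), (278, 199, 1, 16)], [], [])
```

View pics/t2b.png

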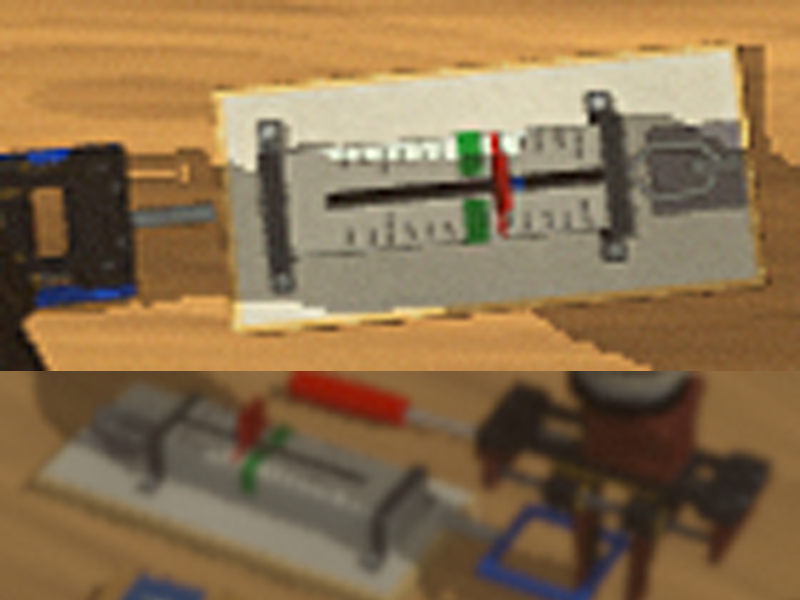

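Both views show the needle about 13 mm short of the band centre (about 44 mm, agreeing with the TCP travel). I'll advance 12 mm.

>>> {"api": "apply_moves", "payload": {"steps": [{"x": -0.0005, "y": 0.004, "z": 0, "ax": 0, "ay": 0, "az": 0, "jaw": 0.026}, {"x": -0.0005, "y": 0.004, "z": 0, "ax": 0, "ay": 0, "az": 0, "jaw": 0.026}, {"x": -0.0005, "y": 0.003, "z": 0, "ax": 0, "ay": 0, "az": 0, "jaw": 0.026}, {"x": 0, "y": 0.001, "z": 0, "ax": 0, "ay": 0, "az": 0, "jaw": 0.026}, {"x": 0, "y": 0, "z": 0, "ax": 0, "ay": 0, "az": 0, "jaw": 0.026}, {"x": 0, "y": 0, "z": 0, "ax": 0, "ay": 0, "az": 0, "jaw": 0.026}]}}

```text
clock: 9.85
ee_pos: [0.4891, 0.1724, 0.0267]
orientation: [0.002, 0.998, 0.059, -0.0]
force: [3.9, -9.4, 4.3]
width: 0.0258
gripper_force: 4.6
```

```bash
python3 - <<'E'
from h import *
s=read_state(); f=grab_frame("top"); print(s["clock"],s["ee_pos"],s["force"],s["width"]); np.save("t3.npy",f,allow_pickle=True)
o=np.array([511.26,-25.35]);ey=np.array([-.11387,.9935]);ex=np.array([.9935,.11387])
for n in("t2","t3"):
    f=np.load(n+".npy",allow_pickle=True).item(); B,_,_=masks(f)
    h=cv2.cvtColor(f["image"],cv2.COLOR_BGR2HSV); roi=np.zeros(h.shape[:2],np.uint8); roi[200:230,260:320]=255
    G=cv2.inRange(h,(45,80,40),(85,255,255))&roi; R=(cv2.inRange(h,(0,120,60),(8,255,255))|cv2.inRange(h,(172,120,60),(180,255,255)))&roi
    for nm,m,z in(("G",G,.053),("R",R,.056)):
        for bb,p in pts(f,m,z):
            q=(p-o)@np.c_[ex,ey]; e=abs(q[:,0])>16
            print(n,nm,len(q),"y all",q[:,1].mean().round(1),"x",q[:,0].min().round(),q[:,0].max().round(),"ends only",(q[e,1].mean().round(1),e.sum()))
f=np.load("t3.npy",allow_pickle=True).item()
cv2.imwrite("pics/t3b.png",cv2.resize(f["image"][195:240,250:330],(800,450),interpolation=cv2.INTER_CUBIC))
E
```

```text
9.85 [0.48906877 0.17237451 0.02668954] [ 3.9383622  -9.37501493  4.32255218] 0.025804986318927813
t2 G 31 y all -68.8 x 5.0 26.0 ends only (np.float64(-69.3), np.int64(16))
t2 G 33 y all -68.6 x -30.0 -9.0 ends only (np.float64(-68.5), np.int64(21))
t2 R 43 y all -83.2 x -25.0 24.0 ends only (np.float64(-82.1), np.int64(11))
t3 G 16 y all -66.6 x 5.0 26.0 ends only (np.float64(-67.6), np.int64(9))
t3 G 17 y all -65.8 x -30.0 -9.0 ends only (np.float64(-65.8), np.int64(11))
t3 R 31 y all -72.9 x -24.0 16.0 ends only (np.float64(-72.1), np.int64(4))
```

View pics/t3b.png

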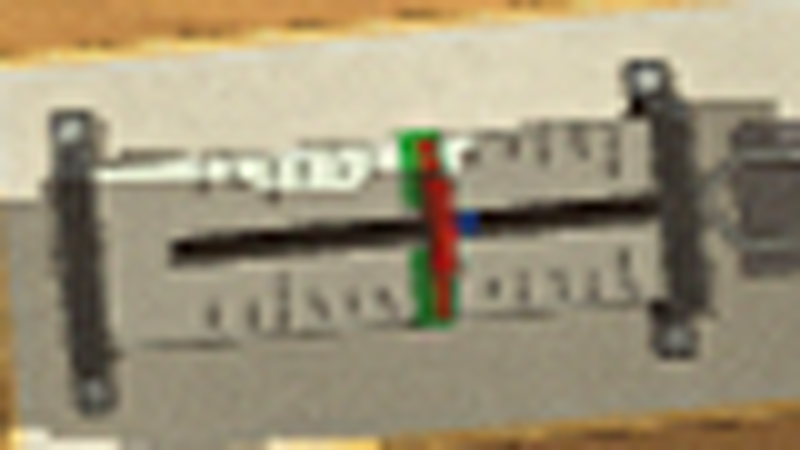

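The needle stands inside the green band, about 2 mm short of its centre. I'll add 2 mm and hold.

>>> {"api": "apply_moves", "payload": {"steps": [{"x": -0.0001, "y": 0.001, "z": 0, "ax": 0, "ay": 0, "az": 0, "jaw": 0.026}, {"x": -0.0001, "y": 0.001, "z": 0, "ax": 0, "ay": 0, "az": 0, "jaw": 0.026}, {"x": 0, "y": 0, "z": 0, "ax": 0, "ay": 0, "az": 0, "jaw": 0.026}, {"x": 0, "y": 0, "z": 0, "ax": 0, "ay": 0, "az": 0, "jaw": 0.026}, {"x": 0, "y": 0, "z": 0, "ax": 0, "ay": 0, "az": 0, "jaw": 0.026}, {"x": 0, "y": 0, "z": 0, "ax": 0, "ay": 0, "az": 0, "jaw": 0.026}, {"x": 0, "y": 0, "z": 0, "ax": 0, "ay": 0, "az": 0, "jaw": 0.026}, {"x": 0, "y": 0, "z": 0, "ax": 0, "ay": 0, "az": 0, "jaw": 0.026}]}}

```text
clock: 10.9
ee_pos: [0.4888, 0.1741, 0.0267]
orientation: [0.002, 0.998, 0.059, -0.0]
force: [1.7, -9.5, 4.8]
width: 0.0264
gripper_force: 4.8
```

>>> {"api": "apply_moves", "payload": {"steps": [{"x": 0, "y": 0, "z": 0, "ax": 0, "ay": 0, "az": 0, "jaw": 0.026}, {"x": 0, "y": 0, "z": 0, "ax": 0, "ay": 0, "az": 0, "jaw": 0.026}, {"x": 0, "y": 0, "z": 0, "ax": 0, "ay": 0, "az": 0, "jaw": 0.026}, {"x": 0, "y": 0, "z": 0, "ax": 0, "ay": 0, "az": 0, "jaw": 0.026}]}}

```text
clock: 11.4
ee_pos: [0.4889, 0.1742, 0.0267]
orientation: [0.002, 0.998, 0.059, -0.0]
force: [2.5, -9.7, 4.5]
width: 0.0261
gripper_force: 4.8
```

Held for over a second. Now I'll ease the ring home: 56 mm plus slack, ending with the fingers clear of the bar on both sides.

>>> {"api": "apply_moves", "payload": {"steps": [{"x": 0.0008, "y": -0.007, "z": 0, "ax": 0, "ay": 0, "az": 0, "jaw": 0.026}, {"x": 0.0008, "y": -0.007, "z": 0, "ax": 0, "ay": 0, "az": 0, "jaw": 0.026}, {"x": 0.0008, "y": -0.007, "z": 0, "ax": 0, "ay": 0, "az": 0, "jaw": 0.026}, {"x": 0.0008, "y": -0.007, "z": 0, "ax": 0, "ay": 0, "az": 0, "jaw": 0.026}, {"x": 0.0008, "y": -0.007, "z": 0, "ax": 0, "ay": 0, "az": 0, "jaw": 0.026}, {"x": 0.0008, "y": -0.007, "z": 0, "ax": 0, "ay": 0, "az": 0, "jaw": 0.026}, {"x": 0.0008, "y": -0.007, "z": 0, "ax": 0, "ay": 0, "az": 0, "jaw": 0.026}, {"x": 0, "y": 0, "z": 0, "ax": 0, "ay": 0, "az": 0, "jaw": 0.026}]}}

```text
clock: 12.4
ee_pos: [0.4941, 0.1272, 0.0266]
orientation: [0.0, 0.998, 0.059, 0.0]
force: [2.5, -3.4, 2.0]
width: 0.0257
gripper_force: 2.2
```

>>> {"api": "apply_moves", "payload": {"steps": [{"x": 0.0005, "y": -0.004, "z": 0, "ax": 0, "ay": 0, "az": 0, "jaw": 0.026}, {"x": 0.0005, "y": -0.004, "z": 0, "ax": 0, "ay": 0, "az": 0, "jaw": 0.026}, {"x": 0.0005, "y": -0.004, "z": 0, "ax": 0, "ay": 0, "az": 0, "jaw": 0.026}, {"x": 0.0005, "y": -0.003, "z": 0, "ax": 0, "ay": 0, "az": 0, "jaw": 0.026}, {"x": 0, "y": 0, "z": 0, "ax": 0, "ay": 0, "az": 0, "jaw": 0.026}, {"x": 0, "y": 0, "z": 0, "ax": 0, "ay": 0, "az": 0, "jaw": 0.026}]}}

```text
clock: 13.15
ee_pos: [0.4957, 0.1132, 0.0266]
orientation: [-0.0, 0.998, 0.06, -0.0]
force: [-0.6, 0.2, -0.5]
width: 0.0261
gripper_force: 0.0
```

>>> {"api": "apply_moves", "payload": {"steps": [{"x": 0, "y": -0.003, "z": 0, "ax": 0, "ay": 0, "az": 0, "jaw": 0.036}, {"x": 0, "y": 0, "z": 0.03, "ax": 0, "ay": 0, "az": 0, "jaw": 0.036}, {"x": 0, "y": 0, "z": 0.04, "ax": 0, "ay": 0, "az": 0, "jaw": 0.036}, {"x": -0.03, "y": 0, "z": 0.05, "ax": 0, "ay": 0, "az": 0, "jaw": 0.036}, {"x": -0.04, "y": -0.04, "z": 0.04, "ax": 0, "ay": 0, "az": 0, "jaw": 0.036}, {"x": 0, "y": -0.05, "z": 0, "ax": 0, "ay": 0, "az": 0, "jaw": 0.036}, {"x": 0, "y": -0.05, "z": 0, "ax": 0, "ay": 0, "az": 0, "jaw": 0.036}, {"x": 0, "y": 0, "z": 0, "ax": 0, "ay": 0, "az": 0, "jaw": 0.036}]}}

```text
clock: 14.15
ee_pos: [0.4293, -0.0299, 0.1828]
orientation: [0.001, 0.998, 0.057, -0.0]
force: [0.5, 0.6, -0.2]
width: 0.0357
gripper_force: 0.0
```

```bash
python3 - <<'E'
from h import *
s,f=shot("w8"); print(s["clock"],s["ee_pos"],s["force"])
cv2.imwrite("pics/w8b.png",cv2.resize(f["image"],(800,600),interpolation=cv2.INTER_CUBIC))
B,G,R=masks(f); R[180:]=0
pr=max(pts(f,B,.044),key=lambda p:len(p[1])); print("ring (home 499.6,76.0)",cv2.minAreaRect(pr[1]))
E
```

```text
14.15 [ 0.42933582 -0.02987219  0.18284894] [ 0.53815633  0.56770776 -0.2106058 ]
ring (home 499.6,76.0) ((499.7593688964844, 76.22624206542969), (79.1002197265625, 78.05196380615234), 6.235185623168945)
```

View pics/w8b.png

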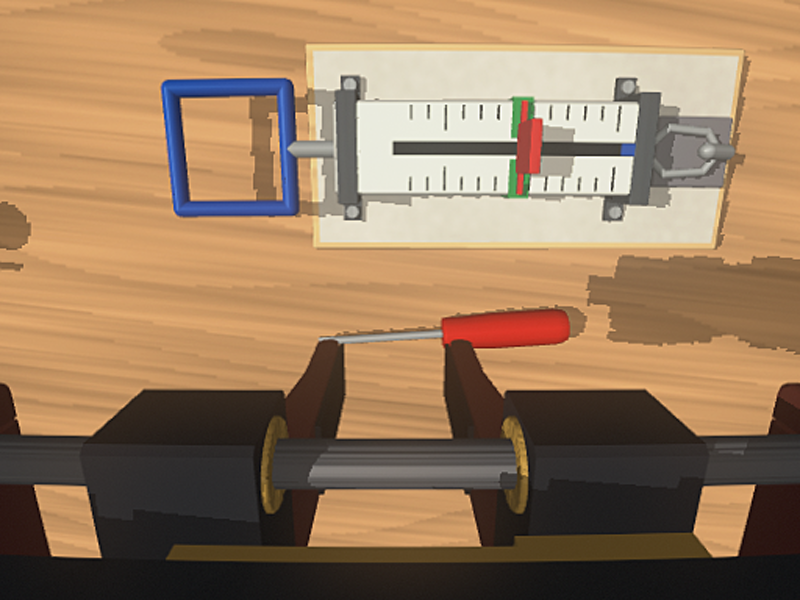

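The needle, at about (524,103) and (520,192), sits mid-band with green on both sides. The ring is home and the hand is clear.

```bash
python3 -c "
from plant import *
print(job_done())"
```

```text
the job is handed in; nothing more can be done
None
```

The pull test is finished and handed in: I pushed the pointer back to about 2 mm, pulled the ring into the green band, held it there for over a second and eased it home. The last image shows the needle mid-band and the ring home, and the arm never went near the other things; no verdict came back.

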